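Pull a proof on the tabletop roller press

TASK

Pull a proof of the carved block on the little roller press: slide the block on the bed home into the corner of the two brass lay strips, fold the tympan flat down over it, and turn the left pressure handle clockwise, click by click, until it stands at the same mark as the right one, which is already set and stays as it is. When all that is ready, run the bed right through under the roller to its stop by pulling the spokes of the wheel over towards you. Leave the things around the press where they are.

Things in the scene. Friction and masses are not known exactly. Their poses are not given: they have to be found in the camera images.
- press: grey tabletop roller press, fixed. Origin: centre of its footprint on the table, below the roller; x is the way the bed runs (away from the robot), y left, z up. Base 300 x 290. Two cheeks at y +-125, 100 (x) x 30 (y), top z 200; between them the roller, 100 in diameter, along y, axis z 146.5. On each cheek an index plate (radius 56, top z 205) with 7 marks 30 degrees apart, and a handle.
- left_axis (a point): on the axis of the left pressure handle (press x 0, y 125), at z 235, the height of its bar's centre line; does not turn. The bar can be pushed from the side with closed fingers: 24 mm free under it down to the index plate, but a ring of detent teeth (radius 24, 9 high) stands round the axis and a spring housing 12 high on the far side at x 31 to 47
- right_axis (a point): the same for the right pressure handle (press x 0, y -125, z 235)
- left_handle (a joint): turn of the left handle: a level bar 12 thick, black at its end, from a hub of radius 16 (top z 247) out to 55 from the axis. 0 points to press -y; grows clockwise seen from above: pi/2 to -x (robot), pi to +y. Clicks each 30 degrees (0.524 rad), 0 to 6, stops beyond. A click takes about 0.2 N m; past midway it snaps on to the next. Starts at click 0, 1 or 2
- right_handle (a joint): the same for the right pressure handle, already set at click 4 or 5: the reading to copy, not to be turned
- left_tip (a point): outer end of the left handle's bar, 55 from the axis; its y axis points back along the bar to the hub
- right_tip (a point): the same for the right handle
- bed (a joint): travel of the bed along press x in m: 0 at the loading end (start), stop at 0.155. Steel plate 280 (x) x 196 (y), top at z 80, at the start from press x -190 to +90. Geared to the wheel (0.05 m per rad); pushing it directly takes over 20 N
- block_home (a point): on the bed, rides with it: where point block_center is when the block is fully home; axes as the bed's. At the start press x -95, y 15, z 85. The far lay strip (along y, 100 long) has its face 30 mm beyond it in x, the left strip (along x, 62 long) 45 mm to the left in y; both 8 wide, 6 high
- block: loose lino block on the bed, 60 (x) x 90 (y) x 10 high, about 0.11 kg, wood below, grey with a carved fish above. Origin: centre of its underside; x and y axes parallel to the bed's when home. Starts 15 to 30 mm nearer to the robot and 20 to 50 mm to the right of home, turned up to 0.25 rad
- block_center (a point): centre of the block
- tympan (a joint): hinge angle of the tympan, a flat aluminium frame with a clear sheet, 4 thick, 90 along x, 140 wide from the hinge, with a tab 30 wide out to 155. Hinge along x at the bed's left edge. 0: flat down to the right over the block, 1.5 mm clear of it; starts 1.95 to 2.2 open, leaning out to the left. Stiff (0.12 N m): stays where left, must be pushed all the way down
- tympan_edge (a point): middle of the free edge of the tympan's tab, 155 from the hinge. The hinge line passes, with the bed at the start, through press x -100, y 95, z 93.5
- wheel (a joint): turn of the spoked wheel on the press's right: 0 at the start, about 3.1 at the bed's stop; grows as the wheel's top comes towards the robot (-x). Six spokes, 14 thick, 60 degrees apart, reaching 125 from the axis, in the plane press y -185. At 0 one spoke leans 30 degrees from upright away from the robot, one 30 degrees towards it. Takes about 1.2 N m, stays where left
- wheel_hub (a point): centre of the wheel on its axis, press x 0, y -185, z 146.5; it turns with the wheel
- ink_bottle: bystander: black bottle, radius 22, 110 high
- brush_cup: bystander: cup of brushes, radius 40, 180 high
- brayer: bystander: hand roller, 170 x 110 x 36
- baren: bystander: round rubbing pad with a grip, radius 50, 25 high
- ink_knife: bystander: spatula 200 long
- spare_block: bystander: blank lino block 80 x 100 x 10, on the table
- dish: bystander: small white plate, radius 55
There are look-alikes about, which are no part of the job. Leave any green or turquoise look-alike of the block alone.

How it is judged:
By the outcome, as a careful person would: the job done as asked, in the order asked, and still so for the second after the job is handed in, with the robot touching nothing.
It also fails if it takes over 72 s, if anything falls off the work surface, if the arm or the gripper's body presses on something with over 40 N, if the wrist force passes 120 N, or if a joint passes its speed limit or range.

ROBOT

A 7-joint arm with a two-finger parallel gripper is mounted at the origin on the work surface. World frame = base frame: x ahead of the robot, y to its left, z up, the work surface at z = 0. Lengths are in m, angles in rad, forces in N, time in s.
With the tool pointing down it reaches from about 0.4 to 0.875 m from the base axis. Payload 19.3 kg.
Tool frame: the origin (TCP) lies on the centre line of the jaws, within the pads' length; the fingertips stand 14 mm ahead of it and the grasp point (between the pads) lies 5 mm behind it; y points along the fingers, x is the direction in which the jaws open and shut, and the axes are right-handed (so a half turn about y gives the same grasp; the last joint's range is limited). The gripper opens to 85 mm and grips with 20 to 120 N. Pads are 22 mm wide; open, the fingers measure 114 mm over their backs; the gripper's body (76 mm by 85 mm) begins 54 mm behind the grasp point. The pads swing forward as they close: fully open they stand 13 mm farther back than shut.
Start: joints at [1.2, 0.521, -0.036, 1.599, 0.021, 1.021, -0.113], TCP at [0.185, -0.597, 0.245] pointing down, gripper open.
Joint ranges: [-2.91, 2.91], [-0.3, 2.13], [-1.5, 1.42], [0.17, 2.43], [-1.26, 4.41], [0.16, 1.93], [-2.52, 2.52]. Speed limits (rad/s): [1.89, 1.89, 2.39, 2.39, 3.01, 3.01, 3.01].

INTERFACE

Orientations are given as [roll, pitch, yaw] about the fixed x, y, z axes, in that order (R = Rz(yaw) Ry(pitch) Rx(roll)).
In Python, from workcell import monitor, grab_frame, workorder gives the robot as it stands.
- The arm moves only by the tool drive_tool, never from a script. Its argument "steps" is one flat list of numbers, 5 for each row, row after row: the finger opening in mm, from 0 to 85.4, then the shift along the world's x, y, z in mm, then the turn about the world's z in degrees. In form: [fingers, tx, ty, tz, twist, fingers, tx, ty, tz, twist, ...]. A call has exactly 5 rows; each row shifts and turns the commanded pose from where the row before left it; what a row does not reach is not made up. A row lasts 1/12 s, in which the tool goes at most 41.7 mm and 7.16 degrees, less where a joint would pass 70% of its speed; a pose out of reach is approached as far as the arm can. A call is refused whole if a number of a shift passes 41.7 or a number of a turn 7.16, either way. A call with a gripper value outside its range is refused whole. The fingers move at their own pace and stop on an object; "grip_force" is the grip in N (left out, the last holds). Time passes only in rows, so rows that do not move let the fingers close, or fill a call up. It gives the time, the measured TCP pose, the force and the opening at its end, in the units of the state.
- monitor.observe(): the state, without advancing time (a new reading comes with each control period).
- grab_frame(name): name is "scene" or "top" or "wrist"; returns a dict with "frame" (384x512x3 uint8, red, green, blue), "vertical_fov" (degrees; the focal length in pixels is half the picture's height over the tangent of half this angle, whatever the lens; pixels are square), "cx", "cy" (the principal point, pixels), "xyz" and "orientation" of the camera in the world. Camera axes: x right, y down, z forward; pixel columns grow to the right and rows downward; lengths in m; the calibration is good to about 2 mm. The wrist camera is an equidistant fisheye: a pixel r from the principal point sees the ray r / f radians off the axis. A picture is of the moment at which its call begins. There is no depth.
- workorder.job_done(): hands the job in, once; it reports no verdict.
The state is a dict: "clock": time; "qpos": joint angles; "qd": joint speeds; "joint_efforts": joint torques, N m; "position": TCP position; "tool_rot": TCP orientation; "force": force on the tool from outside, world axes, zero at the start; "moment": the same for the moment, N m; "grip_width": finger opening in m.
Only numpy, scipy, OpenCV 4.12 (cv2) and the standard library are available. Lean on these libraries where they do the work, as an engineer would, in place of code of your own. Each camera call takes 0.05 s, during which the arm holds its last target. There are 200 camera calls.

## Working session

There is one attempt and no reset: what is moved stays moved. The work goes in short steps, Python scripts to look and compute and a tool call to move; the robot and the scene stay as the last step left them, time stands still between calls to the robot, and variables do not carry over. Pictures are saved under pics/ and viewed, about 8 in all and at most 12, crops included, and the job is handed in when it is done.

Besides the shell and the picture viewer there is one more tool, called after "Request:" as name(argument=value, ...) on one line, values as JSON. drive_tool: Moves the arm, as the interface text tells. Its arguments: {"type":"object","properties":{"steps":{"type":"array"},"grip_force":{"type":"number"}},"required":["steps"]}

```bash
mkdir -p pics; ls
cat > h.py <<'E'
import numpy as np, cv2
from scipy.spatial.transform import Rotation as R
from workcell import monitor, grab_frame, workorder
def grab(n,save):
    f=grab_frame(n); cv2.imwrite('pics/'+save+'.png',f['frame'][...,::-1]); 
    np.save('pics/'+save+'.npy',{k:v for k,v in f.items()},allow_pickle=True); return f
def load(s): return np.load('pics/'+s+'.npy',allow_pickle=True).item()
def rot(f):
    o=np.array(f['orientation'],float)
    return o if o.shape==(3,3) else R.from_euler('xyz',o).as_matrix()
def foc(f): return 192/np.tan(np.radians(f['vertical_fov'])/2)
def ray(f,u,v,fish=False):
    d=np.array([u-f['cx'],v-f['cy']])/foc(f)
    if fish:
        r=np.hypot(*d); d3=np.r_[d/r*np.sin(r),np.cos(r)] if r>0 else np.r_[0,0,1.]
    else: d3=np.r_[d,1]
    d3=rot(f)@d3; return np.array(f['xyz']),d3/np.linalg.norm(d3)
def atz(f,u,v,z,fish=False):
    p,d=ray(f,u,v,fish); return p+d*(z-p[2])/d[2]
def proj(f,P,fish=False):
    c=rot(f).T@(np.array(P)-f['xyz'])
    if fish:
        r=np.hypot(c[0],c[1]);t=np.arctan2(r,c[2]);d=c[:2]/r*t
    else: d=c[:2]/c[2]
    return d*foc(f)+[f['cx'],f['cy']]
def tri(rs):
    A=0;b=0
    for p,d in rs:
        M=np.eye(3)-np.outer(d,d);A=A+M;b=b+M@p
    x=np.linalg.solve(A,b); return x,[float(np.linalg.norm((np.eye(3)-np.outer(d,d))@(x-p))) for p,d in rs]
E
python3 - <<'E'
from h import *
for n in('scene','top','wrist'):
    f=grab(n,n+'0');print(n,f['vertical_fov'],f['cx'],f['cy'],f['xyz'],f['orientation'])
a=cv2.imread('pics/scene0.png');b=cv2.imread('pics/top0.png')
cv2.imwrite('pics/v1.png',cv2.resize(b,(800,600)));cv2.imwrite('pics/v2.png',cv2.resize(a,(800,600)))
print(monitor.observe())
E
```

```text
pics
scene 48.12979841959086 250.94271058862398 193.9639289140857 [1.51563873 0.26409139 0.96927922] [-2.24239987  0.01285133  1.81737397]
top 48.82222023528234 255.30211663184946 190.81076214947888 [ 0.25851526 -0.01949132  1.58355546] [-2.95788051e+00  2.64793376e-03 -1.55179786e+00]
wrist 65.70646984690485 254.98969586007945 186.18920597361 [ 0.25625735 -0.57654849  0.37357649] [ 2.85040451e+00  5.14226156e-04 -1.27056725e+00]
{'clock': 0.15, 'qpos': array([ 1.19976241,  0.5218417 , -0.03636791,  1.59984619,  0.02118742,
        1.02109554, -0.11278133]), 'qd': array([-0.00167769, -0.00161237, -0.00147594, -0.00241487, -0.0011197 ,
       -0.00203251, -0.00066877]), 'joint_efforts': array([ 2.14111307e-03, -9.27391505e+01,  1.98083639e+00, -3.70050931e+01,
        1.79740449e-02,  6.51265320e-03, -1.84591404e-04]), 'position': array([ 0.1851305 , -0.59671581,  0.2448906 ]), 'tool_rot': array([-1.57081850e+00,  8.06763746e-04, -1.26992809e+00]), 'force': array([ 0.09768372, -0.13854382,  0.09866274]), 'moment': array([ 0.0097886 ,  0.01299834, -0.01755598]), 'grip_width': 0.08532778604246043}
```

View pics/v1.png

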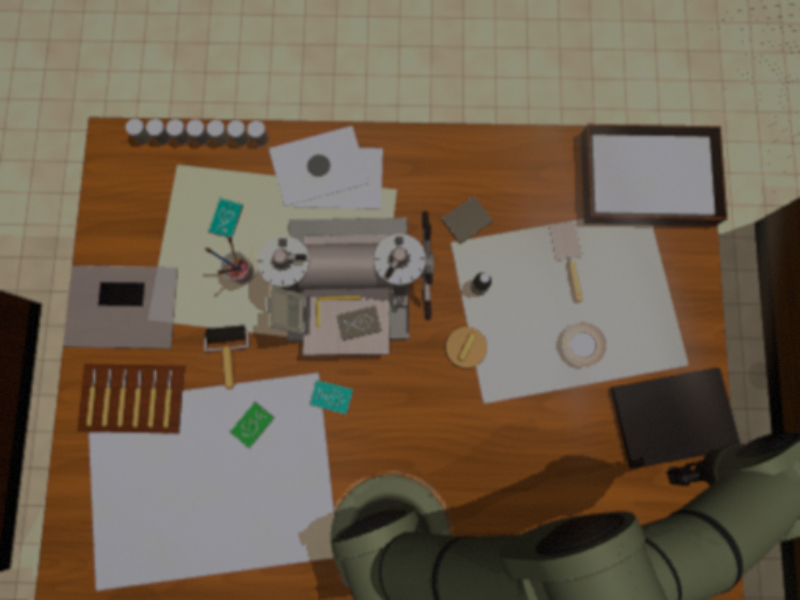

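View pics/v2.png

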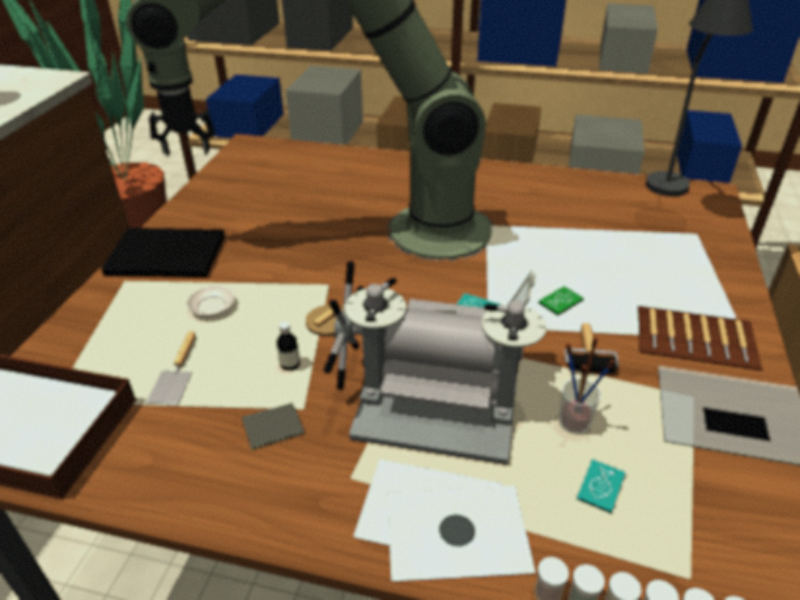

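The top view shows the press. In 800x600 pixels, the left index plate is at about (283,260), the right at (400,259), and the wheel at about (428,265). The tympan stands open at (285,312). Candidates for the block are:
- the grey fish block on the bed at (360,323), which is my choice
- turquoise look-alikes at (226,217) and (331,396)
- a green look-alike at (252,425)
- the blank spare block at (466,219)

A close crop is next.

Run:
```python
from h import *
b=cv2.imread('pics/top0.png')[125:235,150:295]
b=cv2.resize(b,None,fx=5.5,fy=5.4,interpolation=cv2.INTER_CUBIC)
b=cv2.convertScaleAbs(b,alpha=1.5)
cv2.imwrite('pics/v3.png',b)
f=load('top0')
for u,v in((283,260),(400,259)): print(atz(f,u*.64,v*.64,.205))
```

```text
[0.59315416 0.23921989 0.205     ]
[ 0.59996363 -0.01169181  0.205     ]
```

View pics/v3.png

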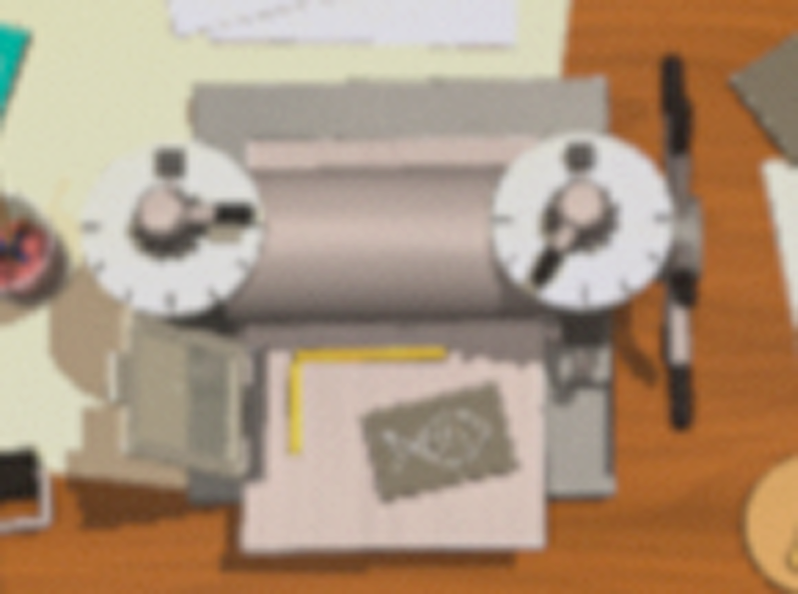

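```bash
cat > p.py <<'E'
from h import *
from scipy.optimize import least_squares
f=load('top0')
c=lambda px,py:(150+(px+.5)/5.5-.5,125+(py+.5)/5.4-.5)
obs=[((172.5,228),(0,125,205)),((582.5,220),(0,-125,205)),((241,551),(-190,98,80)),((548,547),(-190,-98,80)),
 ((195,86),(150,150,None)),((607,79),(150,-150,None))]
obs=obs[:4]
def P(q,p): 
    C,S=np.cos(q[2]),np.sin(q[2]); x,y,z=np.array(p)/1000; return np.array([q[0]+C*x-S*y,q[1]+S*x+C*y,z])
r=least_squares(lambda q:np.concatenate([proj(f,P(q,p))-c(*u) for u,p in obs]),[.6,.11,.02])
q=r.x
if __name__=='__main__':
    print(q,r.fun.round(2))
    inv=lambda w:(np.array([[np.cos(q[2]),np.sin(q[2])],[-np.sin(q[2]),np.cos(q[2])]])@(w[:2]-q[:2])*1000).round(1)
    B=[inv(atz(f,*c(*u),.090)) for u in((361,415),(497,385),(520,468),(384,503))]
    B=np.array(B);print(B,B.mean(0)); e=[np.linalg.norm(B[i]-B[i-1]) for i in range(4)];print(e)
    d=B[0]-B[1]+B[3]-B[2];print('yaw rel',np.arctan2(-d[0],d[1]))
    print('lay', inv(atz(f,*c(296,352),.086)), inv(atz(f,*c(300,360),.086)))
    for n,p in dict(home=(-95,15,85),laxis=(0,125,235),hub=(0,-185,146.5),hinge=(-100,95,93.5)).items(): print(n,P(q,p).round(4))
    print('base far', [inv(atz(f,*c(*u),.03)) for u in((195,86),(607,79))])
    s=load('scene0')
    a,e=tri([ray(f,283*.64,260*.64),ray(s,513*.64,322*.64)]);print('tri Lplate',a,e)
    a,e=tri([ray(f,400*.64,259*.64),ray(s,376*.64,304*.64)]);print('tri Rplate',a,e)
    for t in(1.95,2.05,2.2):
        Q=P(q,(-100,95+155*np.cos(np.pi-t)*-1*-1 if 0 else 95-155*np.cos(t),93.5+155*np.sin(t)));u=proj(f,Q);v=proj(s,Q)
        print(t,Q.round(3),'crop',((u-[150,125])*[5.5,5.4]).round(),'scene800',(v/.64).round())
E
python3 p.py
```

```text
[0.59679264 0.11496948 0.03559102] [-0.05 -0.18 -0.01  0.05  0.42  0.17 -0.35 -0.02]
[[-101.5   20.9]
 [ -82.9  -67.7]
 [-138.6  -82. ]
 [-160.3    6. ]] [-120.825  -30.7  ]
[np.float64(60.65847014226456), np.float64(90.53132054709022), np.float64(57.50634747573522), np.float64(90.636030363206)]
yaw rel 0.2243575072675338
lay [-57.6  63.9] [-63.1  61.3]
home [0.5013 0.1266 0.085 ]
laxis [0.5923 0.2399 0.235 ]
hub [ 0.6034 -0.0699  0.1465]
hinge [0.4935 0.2064 0.0935]
base far [array([145.9, 142.2]), array([ 146. , -144.1])]
tri Lplate [0.59240693 0.23945163 0.20773821] [0.0007413680238268876, 0.000741368023826822]
tri Rplate [ 0.59867268 -0.0094332   0.20779633] [0.0023481424198117007, 0.002348142419811767]
1.95 [0.491 0.264 0.237] crop [111. 375.] scene800 [533. 277.]
2.05 [0.491 0.278 0.231] crop [ 89. 377.] scene800 [541. 281.]
2.2 [0.49  0.298 0.219] crop [ 61. 381.] scene800 [551. 287.]
```

Measurements so far:
- Press at about (0.597, 0.115), yaw about 0.035. The plates triangulate to z 0.208 against 0.205 expected.
- Left handle points right, so click 0. Right handle is at about 119°, so click 4.
- The block is at press (-121,-31), turned +0.22. Its measured sides are 59x90, which matches the text.
- Tympan angle is about 1.95.

Moving to hover over the block.

Request:
drive_tool(steps=[85,21,33,0,4.4,85,21,33,0,4.4,85,21,33,0,4.4,85,21,33,0,4.4,85,21,33,0,4.4])

```text
clock: 0.57
position: [0.2907, -0.4302, 0.2452]
tool_rot: [-1.571, 0.0, -0.882]
force: [1.0, -0.9, -0.0]
grip_width: 0.0849
```

Request:
drive_tool(steps=[85,21,33,0,4.4,85,21,33,0,4.4,85,21,33,0,4.4,85,21,33,0,4.4,85,21,33,0,4.4])

```text
clock: 0.98
position: [0.3957, -0.2652, 0.2454]
tool_rot: [-1.571, -0.0, -0.498]
force: [1.4, -1.4, 1.2]
grip_width: 0.0849
```

Request:
drive_tool(steps=[85,8,34,0,4.4,85,8,34,0,4.4,85,8,34,0,4.4,85,8,34,0,4.4,85,8,34,0,4.4])

```text
clock: 1.4
position: [0.4351, -0.0953, 0.2453]
tool_rot: [-1.571, -0.0, -0.114]
force: [1.2, -0.6, -0.1]
grip_width: 0.0853
```

Request:
drive_tool(steps=[85,8,34,0,4.4,85,8,34,0,4.4,85,8,34,0,4.4,85,8,34,0,4.4,85,0,0,0,0])

```text
clock: 1.82
position: [0.468, 0.0453, 0.2456]
tool_rot: [-1.568, -0.002, 0.201]
force: [-0.8, 0.3, -0.8]
grip_width: 0.085
```

Run:
```python
from h import *
f=grab('wrist','w1');o=monitor.observe();print(o['clock'],o['position'],o['tool_rot'],f['xyz'],f['orientation'])
cv2.imwrite('pics/v4.png',cv2.resize(cv2.convertScaleAbs(cv2.imread('pics/w1.png'),alpha=1.4),(800,600),interpolation=cv2.INTER_CUBIC))
```

```text
1.8667 [0.46740023 0.04225979 0.24526178] [-1.56947089e+00 -3.56928549e-04  1.95160578e-01] [0.45408768 0.11547904 0.37457614] [ 2.85104211 -0.00343782  0.20009317]
```

View pics/v4.png

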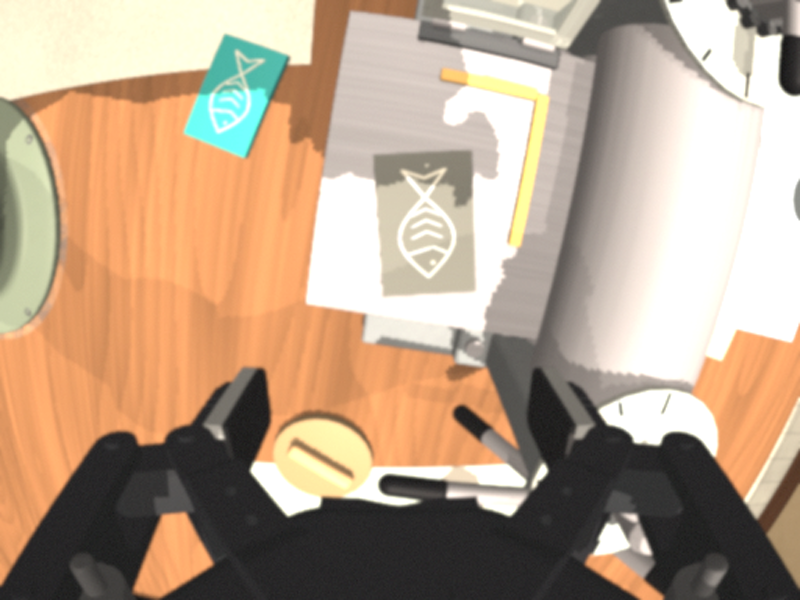

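The wrist view shows the grey block with corners at (375,155), (472,151), (475,291) and (383,296). The brass corner's outer corner is at (549,93), and the bed's near corners are at (350,12) and (308,303). I'll cross-check these against the top view.

Run:
```python
from h import *
import p; f0=p.f;q=p.q
w=load('w1')
inv=lambda v:(np.array([[np.cos(q[2]),np.sin(q[2])],[-np.sin(q[2]),np.cos(q[2])]])@(v[:2]-q[:2])*1000).round(1)
K=lambda u,v:(u*.64,v*.64)
W=[(375,155),(472,151),(475,291),(383,296)];T=[(384,503),(361,415),(497,385),(520,468)]
B=[]
for a,b in zip(W,T):
    x,e=tri([ray(w,*K(*a),True),ray(f0,*p.c(*b))]); g=atz(w,*K(*a),.09,True);B.append(inv(g)); print('tri',x.round(4),round(e[0]*1000,1),'w@.09',inv(g))
B=np.array(B);print(B.mean(0),[np.linalg.norm(B[i]-B[i-1]) for i in range(4)])
d=B[0]-B[3]+B[1]-B[2];print('rel yaw',np.arctan2(-d[0],d[1]))
print('block world',p.P(q,(*B.mean(0),90)))
for n,u,z,t in(('layouter',(549,93),.086,(-57,68)),('lay right end inner',(511,243),.086,(-65,-40)),('lay near end',(441,70),.086,0),('bedNL',(350,12),.08,(-190,98)),('bedNR',(308,303),.08,(-190,-98))): print(n,inv(atz(w,*K(*u),z,True)),t)
```

```text
tri [0.4393 0.1151 0.0735] 2.0 w@.09 [-155.7    4.1]
tri [0.4858 0.1253 0.1578] 1.9 w@.09 [-98.1  16.8]
tri [0.5164 0.0443 0.0999] 1.7 w@.09 [-78.9 -70.2]
tri [0.4619 0.0277 0.0913] 1.0 w@.09 [-136.9  -83.2]
[-117.4    -33.125] [np.float64(89.30134377488392), np.float64(58.98347226130384), np.float64(89.0934341015094), np.float64(59.43904440685432)]
rel yaw 0.21465607752523702
block world [0.48064569 0.07768796 0.09      ]
layouter [-55.2  64.5] (-57, 68)
lay right end inner [-61.2 -35.8] (-65, -40)
lay near end [-124.9   63.7] 0
bedNL [-187.2   94.4] (-190, 98)
bedNR [-186.   -99.5] (-190, -98)
```

Request:
drive_tool(steps=[85,5,20,0,1.8,85,6,20,-20,1.8,85,0,0,-36,0,85,0,0,-36,0,85,0,0,-30,0], grip_force=20)

```text
clock: 2.28
position: [0.4775, 0.0783, 0.1213]
tool_rot: [-1.571, 0.001, 0.251]
force: [0.6, 0.4, 0.3]
grip_width: 0.0847
```

Request:
drive_tool(steps=[85,0,0,-20,0,85,0,0,-8,0,85,0,0,0,0,85,0,0,0,0,85,0,0,0,0])

```text
clock: 2.7
position: [0.4738, 0.0772, 0.0936]
tool_rot: [-1.572, 0.009, 0.251]
force: [-23.2, -0.5, -2.1]
grip_width: 0.0849
```

Run:
```python
from h import *
f=grab('wrist','w2');o=monitor.observe();print(o['clock'],o['position'],o['tool_rot'],o['force'])
cv2.imwrite('pics/v5.png',cv2.resize(cv2.convertScaleAbs(cv2.imread('pics/w2.png'),alpha=1.4),(800,600),interpolation=cv2.INTER_CUBIC))
```

```text
2.75 [0.47377977 0.07724732 0.09366512] [-1.57178579  0.00923708  0.25111393] [-23.93297487  -1.31545615  -2.208552  ]
```

View pics/v5.png

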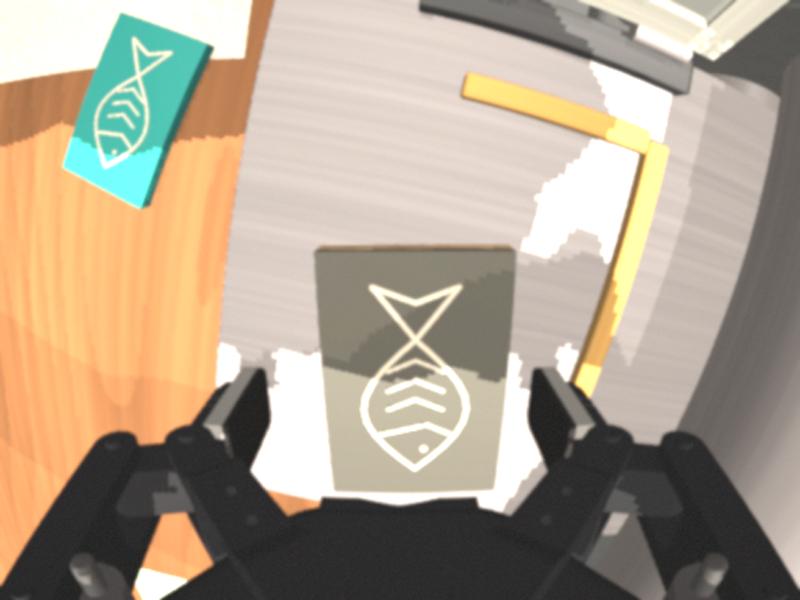

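A force of -24 N in x shows the outer finger linkage touching the roller. I'll back off and then close on the block.

Request:
drive_tool(steps=[76,-9,0,0,0,66,0,0,0,0,55,0,0,0,0,55,0,0,0,0,55,0,0,0,0], grip_force=20)

```text
clock: 3.17
position: [0.4756, 0.0804, 0.0988]
tool_rot: [-1.571, -0.015, 0.251]
force: [17.9, -0.1, 41.9]
grip_width: 0.0561
```

Request:
drive_tool(steps=[55,0,0,0,0,55,0,0,0,0,55,0,0,0,0,55,0,0,0,0,55,0,0,0,0])

```text
clock: 3.58
position: [0.4757, 0.0804, 0.0989]
tool_rot: [-1.571, -0.015, 0.25]
force: [17.0, 0.4, 41.7]
grip_width: 0.0559
```

Request:
drive_tool(steps=[56,0,0,10,0,66,0,0,15,0,72,0,0,0,0,72,0,0,0,0,72,0,0,0,0])

```text
clock: 4.0
position: [0.469, 0.0786, 0.12]
tool_rot: [-1.571, -0.0, 0.251]
force: [1.5, -0.9, -0.3]
grip_width: 0.0723
```

Run:
```python
from h import *
f=grab('wrist','w3');o=monitor.observe();print(o['clock'],o['position'],o['tool_rot'],o['force'],o['grip_width'])
cv2.imwrite('pics/v6.png',cv2.resize(cv2.convertScaleAbs(cv2.imread('pics/w3.png'),alpha=1.4),(800,600),interpolation=cv2.INTER_CUBIC))
```

```text
4.05 [0.46890994 0.07867599 0.11982933] [-1.57092116e+00  5.24880797e-04  2.51341937e-01] [-0.32800324 -0.09687012  0.14785775] 0.07171951272148003
```

View pics/v6.png

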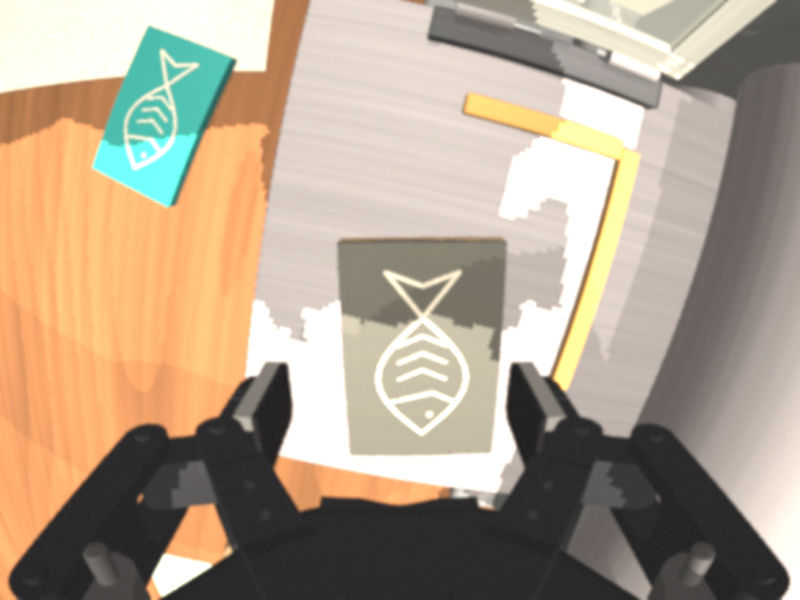

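The block still lies flat with corners at (338,240), (505,238), (491,453) and (351,455), slightly right of the jaw midline at u≈398.

Run:
```python
from h import *
import p;q=p.q
w=load('w3');print(w['xyz'],w['orientation'])
inv=lambda v:(np.array([[np.cos(q[2]),np.sin(q[2])],[-np.sin(q[2]),np.cos(q[2])]])@(v[:2]-q[:2])*1000).round(1)
G=np.array([atz(w,u*.64,v*.64,.09,True)[:2] for u,v in[(338,240),(505,238),(491,453),(351,455)]])
print(G,G.mean(0),inv(G.mean(0)));d=G[0]-G[3]+G[1]-G[2];print('yaw',np.arctan2(-d[0],d[1]),[np.linalg.norm(G[i]-G[i-1]) for i in range(4)])
for n,u,z in(('outer',(638,153),.086),('nearend',(465,100),.086)): print(n,inv(atz(w,u[0]*.64,u[1]*.64,z,True)))
t=np.array([.4689,.0787]);print('in tool xy',R.from_euler('z',-.251).as_matrix()[:2,:2]@(G.mean(0)-t))
```

```text
[0.45170583 0.14828199 0.24878935] [ 2.84814268e+00 -1.66945668e-03  2.50529742e-01]
[[0.43883799 0.11462438]
 [0.49545613 0.13006376]
 [0.51984338 0.04186139]
 [0.46240454 0.02700013]] [0.47913551 0.07838742] [-118.9  -32.4]
yaw 0.26625779388712123 [np.float64(0.09073803855265171), np.float64(0.05868550042959711), np.float64(0.09151172587906449), np.float64(0.059330238942776954)]
outer [-56.1  63. ]
nearend [-125.3   62.6]
in tool xy [ 0.00983714 -0.00284501]
```

Request:
drive_tool(steps=[70,10,0,0,0.8,70,0,0,-15,0,70,0,0,-15,0,70,0,0,0,0,70,0,0,0,0], grip_force=20)

```text
clock: 4.47
position: [0.479, 0.0792, 0.0897]
tool_rot: [-1.57, 0.002, 0.267]
force: [0.1, -0.2, 0.3]
grip_width: 0.0697
```

Request:
drive_tool(steps=[55,0,0,0,0,50,0,0,0,0,50,0,0,0,0,50,0,0,0,0,50,0,0,0,0])

```text
clock: 4.88
position: [0.4794, 0.079, 0.0907]
tool_rot: [-1.571, -0.001, 0.266]
force: [-0.2, -0.2, 5.4]
grip_width: 0.0597
```

Request:
drive_tool(steps=[50,0,0,2,-3.2,50,0,10,0,-5,50,0,12,0,-5,50,1,12,0,0,50,0,4,0,0])

```text
clock: 5.3
position: [0.4803, 0.1192, 0.0925]
tool_rot: [-1.57, -0.001, 0.04]
force: [0.1, 1.3, -2.0]
grip_width: 0.0593
```

Request:
drive_tool(steps=[50,0,2,0,0,50,0,1,0,0,50,0,0,0,0,50,0,0,0,0,50,0,0,0,0])

```text
clock: 5.72
position: [0.4802, 0.1195, 0.0923]
tool_rot: [-1.571, 0.0, 0.035]
force: [-0.1, -0.5, -1.5]
grip_width: 0.0596
```

Request:
drive_tool(steps=[50,0,1,0,0,50,0,1,0,0,50,0,0,0,0,50,0,0,0,0,50,0,0,0,0])

```text
clock: 6.13
position: [0.4801, 0.1221, 0.0923]
tool_rot: [-1.571, 0.0, 0.036]
force: [0.6, 0.0, -0.8]
grip_width: 0.0596
```

Request:
drive_tool(steps=[50,0,1,0,0,50,0,1,0,0,50,0,0,0,0,50,0,0,0,0,50,0,0,0,0])

```text
clock: 6.55
position: [0.4801, 0.1241, 0.0923]
tool_rot: [-1.571, 0.0, 0.036]
force: [-0.0, -0.1, -1.1]
grip_width: 0.0592
```

Request:
drive_tool(steps=[50,0,1,0,0,50,0,1,0,0,50,0,0,0,0,50,0,0,0,0,50,0,0,0,0])

```text
clock: 6.97
position: [0.4801, 0.1248, 0.0922]
tool_rot: [-1.573, 0.001, 0.034]
force: [0.3, -7.4, 0.2]
grip_width: 0.0591
```

Request:
drive_tool(steps=[50,0,1,0,0,50,0,1,0,0,50,0,0,0,0,50,0,0,0,0,50,0,0,0,0])

```text
clock: 7.38
position: [0.48, 0.125, 0.0921]
tool_rot: [-1.575, 0.002, 0.033]
force: [1.7, -17.0, 2.7]
grip_width: 0.0593
```

Run:
```python
from h import *
f=grab('wrist','w4');o=monitor.observe();print(o['clock'],o['position'],o['tool_rot'],o['force'],o['grip_width'])
cv2.imwrite('pics/v7.png',cv2.resize(cv2.convertScaleAbs(cv2.imread('pics/w4.png'),alpha=1.4),(800,600),interpolation=cv2.INTER_CUBIC))
```

```text
7.4333 [0.47999301 0.1249423  0.09206763] [-1.57503207e+00  1.51213643e-03  3.28230458e-02] [  1.5761291  -17.67762848   2.48917378] 0.059618104823139235
```

View pics/v7.png

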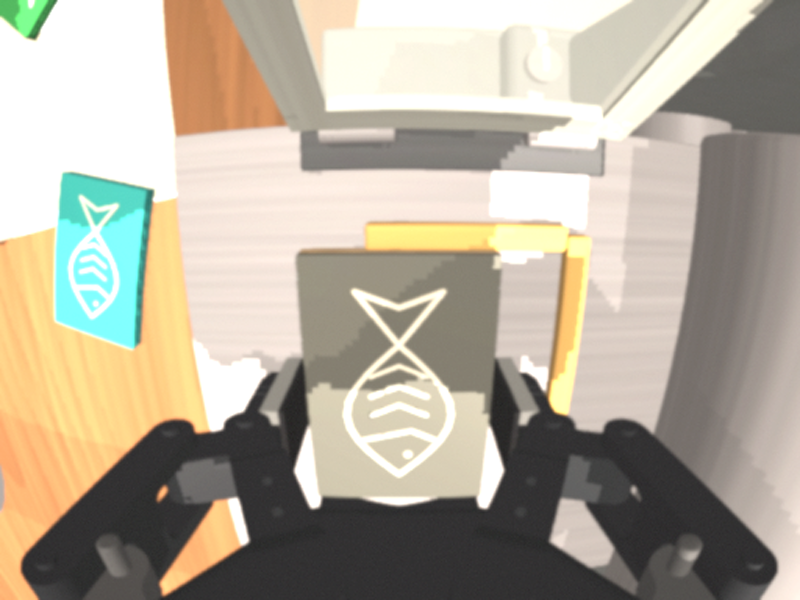

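The block is held square against the left strip with Fy at -17 N, and has about 20 mm left to go in x. Releasing it to push from behind with closed fingers.

Request:
drive_tool(steps=[50,0,-3,-1,0,66,0,0,0,0,66,0,0,0,0,66,0,0,30,0,30,0,0,0,0])

```text
clock: 7.85
position: [0.4814, 0.1263, 0.1244]
tool_rot: [-1.569, -0.003, 0.036]
force: [2.1, 0.8, 0.6]
grip_width: 0.055
```

Request:
drive_tool(steps=[0,-25,0,0,0,0,-30,0,0,0,0,0,0,0,0,0,0,0,-12,0,0,0,0,-12,0])

```text
clock: 8.27
position: [0.4256, 0.1257, 0.0978]
tool_rot: [-1.57, -0.002, 0.036]
force: [-0.6, -0.1, -0.9]
grip_width: 0.0003
```

Request:
drive_tool(steps=[0,0,0,0,0,0,6,0,0,0,0,6,0,0,0,0,6,0,0,0,0,0,0,0,0])

```text
clock: 8.68
position: [0.4448, 0.1252, 0.0978]
tool_rot: [-1.57, -0.001, 0.035]
force: [-0.6, -0.5, -0.2]
grip_width: 0.0
```

Request:
drive_tool(steps=[0,3,0,0,0,0,3,0,0,0,0,3,0,0,0,0,0,0,0,0,0,0,0,0,0])

```text
clock: 9.1
position: [0.4525, 0.1251, 0.0975]
tool_rot: [-1.571, -0.001, 0.035]
force: [0.8, -0.5, 4.0]
grip_width: 0.0002
```

Request:
drive_tool(steps=[0,1,0,0,0,0,1,0,0,0,0,1,0,0,0,0,0,0,0,0,0,0,0,0,0])

```text
clock: 9.52
position: [0.4548, 0.1251, 0.0975]
tool_rot: [-1.571, 0.001, 0.036]
force: [-4.5, 0.1, 10.2]
grip_width: -0.0
```

Run:
```python
from h import *
f=grab('wrist','w5');o=monitor.observe();print(o['clock'],o['position'],o['force'])
cv2.imwrite('pics/v8.png',cv2.resize(cv2.convertScaleAbs(cv2.imread('pics/w5.png'),alpha=1.4),(800,600),interpolation=cv2.INTER_CUBIC))
```

```text
9.5667 [0.4547598  0.12508211 0.09747343] [-5.01533976  0.09186428  9.4036424 ]
```

View pics/v8.png

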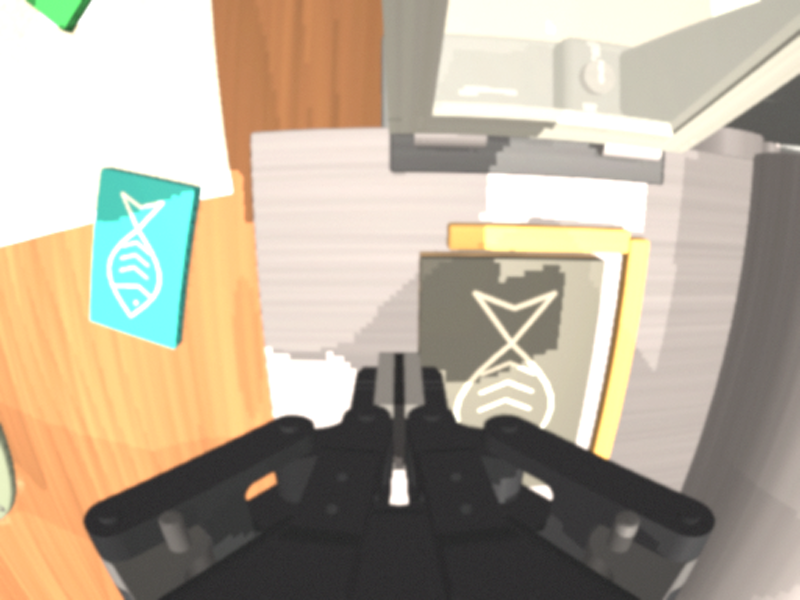

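The block is being pushed, with about 5 mm of gap left to the far strip (u≈600 to 618). Continuing with a slight lift.

Request:
drive_tool(steps=[0,0,0,1,0,0,1.5,0,0,0,0,1.5,0,0,0,0,1,0,0,0,0,0,0,0,0])

```text
clock: 9.98
position: [0.4594, 0.125, 0.0982]
tool_rot: [-1.571, -0.0, 0.035]
force: [-0.8, -0.5, 1.1]
grip_width: 0.0004
```

Request:
drive_tool(steps=[0,1,0,0,0,0,1,0,0,0,0,0,0,0,0,0,0,0,0,0,0,0,0,0,0])

```text
clock: 10.4
position: [0.4612, 0.1251, 0.0983]
tool_rot: [-1.571, -0.0, 0.035]
force: [-0.5, -0.4, 0.4]
grip_width: -0.0
```

Request:
drive_tool(steps=[0,1,0,0,0,0,0,0,0,0,0,0,0,0,0,0,0,0,0,0,0,0,0,0,0])

```text
clock: 10.82
position: [0.4622, 0.1251, 0.0983]
tool_rot: [-1.571, -0.0, 0.035]
force: [0.9, -0.4, 0.2]
grip_width: -0.0002
```

Request:
drive_tool(steps=[0,1,0,0,0,0,0,0,0,0,0,0,0,0,0,0,0,0,0,0,0,0,0,0,0])

```text
clock: 11.23
position: [0.4632, 0.1251, 0.0983]
tool_rot: [-1.571, -0.0, 0.035]
force: [0.0, 0.1, -0.1]
grip_width: -0.0
```

Request:
drive_tool(steps=[0,1,0,0,0,0,0,0,0,0,0,0,0,0,0,0,0,0,0,0,0,0,0,0,0])

```text
clock: 11.65
position: [0.4642, 0.1251, 0.0983]
tool_rot: [-1.571, -0.0, 0.036]
force: [0.2, -0.4, -0.0]
grip_width: -0.0002
```

Run:
```python
from h import *
w=load('w5')
g=lambda u,v,z:atz(w,u*.64,v*.64,z,True)[:2].round(4)
print('near edge',g(419,256,.09),g(419,350,.09),'far edge',g(603,260,.09),g(578,440,.09),'strip face',g(623,262,.086),g(597,450,.086), g(601,440,.086))
w=grab('wrist','w6');cv2.imwrite('pics/v9.png',cv2.resize(cv2.convertScaleAbs(cv2.imread('pics/w6.png')[100:350,200:450],alpha=1.4),(600,600),interpolation=cv2.INTER_CUBIC))
```

```text
near edge [0.4605 0.1671] [0.462  0.1364] far edge [0.5201 0.1686] [0.5241 0.1   ] strip face [0.5299 0.1675] [0.5359 0.0916] [0.5364 0.0964]
```

View pics/v9.png

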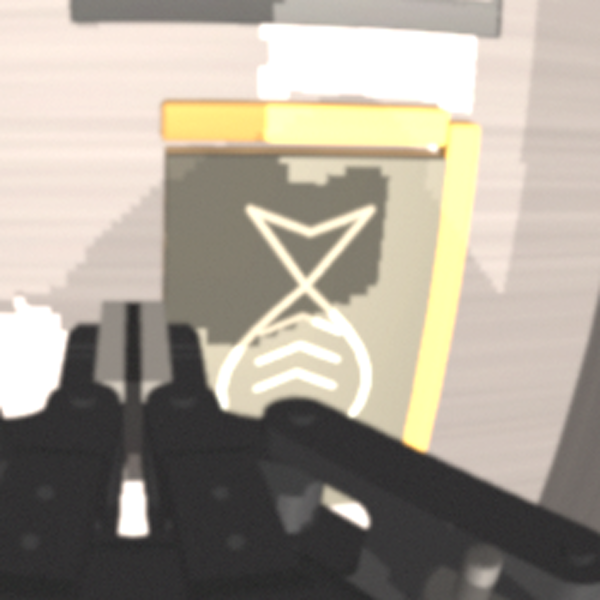

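The block is about at the far strip. Continuing until there is contact force.

Request:
drive_tool(steps=[0,1,0,0,0,0,0,0,0,0,0,0,0,0,0,0,0,0,0,0,0,0,0,0,0])

```text
clock: 12.12
position: [0.4652, 0.125, 0.0983]
tool_rot: [-1.571, -0.0, 0.035]
force: [0.8, -0.1, -0.1]
grip_width: -0.0001
```

Request:
drive_tool(steps=[0,1,0,0,0,0,0,0,0,0,0,0,0,0,0,0,0,0,0,0,0,0,0,0,0])

```text
clock: 12.53
position: [0.4656, 0.125, 0.0982]
tool_rot: [-1.571, 0.001, 0.036]
force: [-5.6, 0.5, 3.0]
grip_width: 0.0002
```

Request:
drive_tool(steps=[0,0.5,0,0,0,0,0,0,0,0,0,-4,0,0,0,0,0,0,25,0,0,6,-35,0,0])

```text
clock: 12.95
position: [0.4693, 0.0958, 0.1261]
tool_rot: [-1.567, -0.004, 0.043]
force: [1.7, 2.4, 0.4]
grip_width: 0.0001
```

Request:
drive_tool(steps=[0,16,-35,0,0,0,0,0,0,0,0,0,0,-15,0,0,0,0,-10,0,0,0,3,0,0])

```text
clock: 13.37
position: [0.4837, 0.0577, 0.0966]
tool_rot: [-1.571, 0.002, 0.035]
force: [-0.9, 0.4, -0.8]
grip_width: 0.0001
```

Request:
drive_tool(steps=[0,0,3,0,0,0,0,3,0,0,0,0,2,0,0,0,0,0,0,0,0,0,0,0,0])

```text
clock: 13.78
position: [0.4848, 0.0664, 0.0986]
tool_rot: [-1.571, -0.0, 0.036]
force: [0.4, -0.1, -0.1]
grip_width: -0.0002
```

Request:
drive_tool(steps=[0,0,1,0,0,0,0,1,0,0,0,0,0,0,0,0,0,0,0,0,0,0,0,0,0])

```text
clock: 14.2
position: [0.4847, 0.068, 0.0983]
tool_rot: [-1.571, 0.0, 0.035]
force: [0.4, 0.1, 0.0]
grip_width: 0.0001
```

Request:
drive_tool(steps=[0,0,1,0,0,0,0,1,0,0,0,0,0,0,0,0,0,0,0,0,0,0,0,0,0])

```text
clock: 14.62
position: [0.4846, 0.0698, 0.0983]
tool_rot: [-1.571, 0.0, 0.035]
force: [0.5, -5.5, 0.3]
grip_width: 0.0002
```

Request:
drive_tool(steps=[0,0,0.7,0,0,0,0,0,0,0,0,0,-4,0,0,0,0,0,25,0,0,-20,29,0,0])

```text
clock: 15.03
position: [0.4682, 0.0918, 0.1254]
tool_rot: [-1.571, -0.004, 0.028]
force: [2.3, -0.4, 0.5]
grip_width: -0.0003
```

Request:
drive_tool(steps=[0,-22,29,0,0,0,0,0,0,0,0,0,0,-15,0,0,0,0,-10,0,0,10,0,0,0])

```text
clock: 15.45
position: [0.4509, 0.1246, 0.0967]
tool_rot: [-1.572, 0.003, 0.037]
force: [0.8, 0.9, 1.0]
grip_width: 0.0002
```

Request:
drive_tool(steps=[0,8,0,0,0,0,4,0,0,0,0,1,0,0,0,0,0,0,0,0,0,0,0,0,0])

```text
clock: 15.87
position: [0.4656, 0.1246, 0.0984]
tool_rot: [-1.571, 0.001, 0.035]
force: [-4.8, 1.4, -0.5]
grip_width: -0.0003
```

The x contact is unchanged at 0.4656, so the block is home. Moving over the tympan to its left side.

Request:
drive_tool(steps=[0,0.7,0,0,0,0,0,0,0,0,0,-6,0,20,0,0,0,0,41,0,0,0,0,41,0])

```text
clock: 16.28
position: [0.4598, 0.1248, 0.2013]
tool_rot: [-1.57, 0.002, 0.036]
force: [1.0, -1.5, 0.2]
grip_width: -0.0003
```

Request:
drive_tool(steps=[0,8,0,41,0,0,8,0,30,0,0,0,0,0,0,0,0,40,0,0,0,0,40,0,0])

```text
clock: 16.7
position: [0.4777, 0.2038, 0.2724]
tool_rot: [-1.571, -0.002, 0.03]
force: [1.1, 0.7, 1.1]
grip_width: 0.0002
```

Run:
```python
from h import *
o=monitor.observe();print(o['clock'],o['position'],o['force'])
w=grab('wrist','w7');cv2.imwrite('pics/v10.png',cv2.resize(cv2.convertScaleAbs(cv2.imread('pics/w7.png'),alpha=1.4),(800,600),interpolation=cv2.INTER_CUBIC))
```

```text
16.7 [0.47768785 0.20379968 0.27235091] [1.09098566 0.68120849 1.09525549]
```

View pics/v10.png

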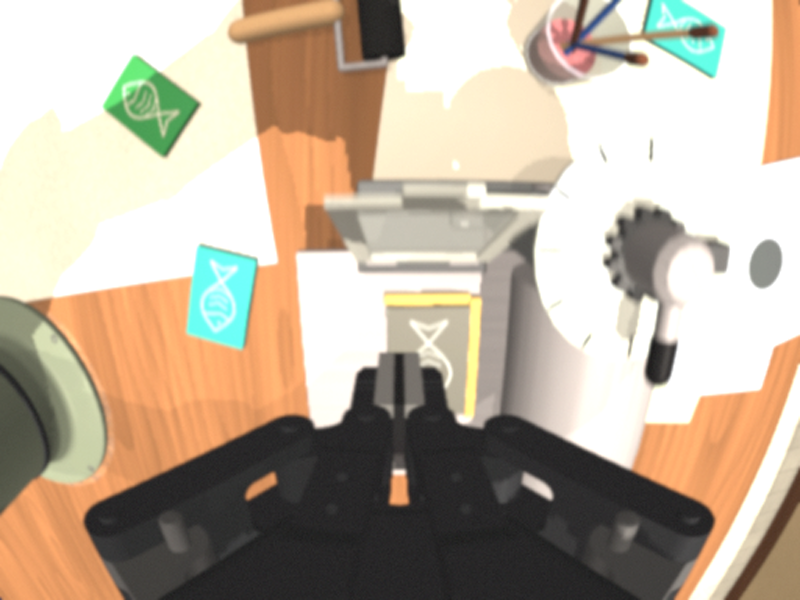

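The block sits flush in both strips (edges at (468,303) and (386,303)), and the brush cup is clear at (575,45). Going down to the left of the tympan.

Request:
drive_tool(steps=[0,0,41,0,0,0,0,41,0,0,0,0,1,0,0,0,0,0,-25,0,0,0,0,-24,0])

```text
clock: 17.17
position: [0.477, 0.2889, 0.2224]
tool_rot: [-1.569, -0.002, 0.036]
force: [0.1, -0.3, -1.4]
grip_width: -0.0003
```

Request:
drive_tool(steps=[0,0,0,0,0,0,0,-10,0,0,0,0,-12,0,0,0,0,-12,0,0,0,0,-12,0,0])

```text
clock: 17.58
position: [0.477, 0.2402, 0.2234]
tool_rot: [-1.57, -0.002, 0.034]
force: [0.2, 0.2, 0.8]
grip_width: -0.0001
```

Request:
drive_tool(steps=[0,0,-21,0,0,0,0,-21,-1,0,0,0,-21,-3,0,0,0,-15,-8,0,0,0,-14,-9,0])

```text
clock: 18.0
position: [0.4768, 0.1477, 0.2015]
tool_rot: [-1.571, -0.002, 0.034]
force: [0.3, 1.0, 0.3]
grip_width: -0.0003
```

Request:
drive_tool(steps=[0,0,-12,-12,0,0,0,-11,-13,0,0,0,-8,-15,0,0,0,-7,-15,0,0,0,-4,-17,0])

```text
clock: 18.42
position: [0.4763, 0.1063, 0.1283]
tool_rot: [-1.571, -0.0, 0.035]
force: [0.5, -0.5, 1.1]
grip_width: 0.0002
```

Request:
drive_tool(steps=[0,0,-1,-8,0,0,0,0,-5,0,0,0,0,-2,0,0,0,0,0,0,0,0,0,0,0])

```text
clock: 18.83
position: [0.4766, 0.1072, 0.1147]
tool_rot: [-1.571, -0.001, 0.036]
force: [-0.2, -0.1, 0.4]
grip_width: 0.0002
```

Request:
drive_tool(steps=[0,0,-10,-1,0,0,0,-5,-1,0,0,0,0,-1,0,0,0,0,-1,0,0,0,0,0,0])

```text
clock: 19.25
position: [0.4764, 0.0917, 0.1101]
tool_rot: [-1.571, -0.0, 0.035]
force: [-0.1, -0.4, -0.5]
grip_width: -0.0002
```

Request:
drive_tool(steps=[0,0,0,-1,0,0,0,0,-1,0,0,0,0,0,0,0,0,0,0,0,0,0,0,0,0])

```text
clock: 19.67
position: [0.4765, 0.0919, 0.1091]
tool_rot: [-1.571, -0.001, 0.036]
force: [-7.0, -2.9, 25.6]
grip_width: 0.0001
```

Fz is 25 N at z 0.109, so the fingertip is at 0.095 and the tympan is flat. Raising, and computing the handle path.

Request:
drive_tool(steps=[0,0,0,36,0,0,0,0,41,0,0,0,0,41,0,0,0,0,41,0,0,0,0,32,0])

```text
clock: 20.08
position: [0.4763, 0.0923, 0.3023]
tool_rot: [-1.57, -0.002, 0.036]
force: [0.9, -0.0, -0.2]
grip_width: 0.0
```

Run:
```python
import numpy as np
from workcell import monitor
o=monitor.observe();print(o['clock'],o['position'],o['force'])
ax=np.array([.5923,.2399]);y=.0356;Rm=np.array([[np.cos(y),-np.sin(y)],[np.sin(y),np.cos(y)]])
prev=None
for ph,g in((0,10),(0,0),(15,0),(30,0),(45,0),(60,0),(75,0),(90,0),(100,0),(106,0),(112,0)):
    a=np.radians(ph);d=np.array([-np.sin(a),-np.cos(a)]);t=np.array([-np.cos(a),np.sin(a)])
    r=42 if ph<50 or ph>95 else 40
    if ph>95:r=46
    c=r*d-t*(6+g+14.5*abs(t[0])+11*abs(t[1]))
    w=ax+Rm@c/1000
    print(ph,w.round(4),None if prev is None else ((w-prev)*1000).round(1));prev=w
```

```text
20.0833 [0.47627946 0.0923485  0.30233622] [ 0.93080429 -0.03137413 -0.21805121]
0 [0.6243 0.199 ] None
0 [0.6143 0.1987] [-10.   -0.4]
15 [0.6052 0.1938] [-9.1 -4.8]
30 [0.5939 0.1915] [-11.3  -2.3]
45 [0.5813 0.1928] [-12.6   1.3]
60 [0.5705 0.1994] [-10.8   6.6]
75 [0.56   0.2087] [-10.4   9.3]
90 [0.5529 0.2215] [-7.1 12.8]
100 [0.5441 0.2271] [-8.9  5.6]
106 [0.5427 0.231 ] [-1.4  3.9]
112 [0.5417 0.2353] [-1.   4.2]
```

Request:
drive_tool(steps=[0,30,21,0,0,0,30,21,0,0,0,30,21,0,0,0,30,22,0,0,0,28,21.7,0,0])

```text
clock: 20.5
position: [0.6257, 0.1995, 0.2989]
tool_rot: [-1.571, 0.0, 0.035]
force: [0.5, 0.1, 0.5]
grip_width: 0.0001
```

Request:
drive_tool(steps=[0,0,0,0,0,0,0,0,-30,0,0,0,0,-30,0,0,0,0,-10,0,0,0,0,0,0])

```text
clock: 20.92
position: [0.6232, 0.1981, 0.2268]
tool_rot: [-1.572, 0.004, 0.036]
force: [-1.3, 0.0, 0.4]
grip_width: -0.0003
```

Request:
drive_tool(steps=[0,-4,0,4,0,0,-6,0,0,0,0,-9,-5,0,0,0,0,0,0,0,0,-11,-2,0,0])

```text
clock: 21.33
position: [0.5956, 0.1916, 0.2349]
tool_rot: [-1.57, -0.003, 0.035]
force: [1.5, -0.1, 0.6]
grip_width: -0.0003
```

Request:
drive_tool(steps=[0,0,0,0,0,0,-12.5,1.5,0,0,0,0,0,0,0,0,-11,6.5,0,0,0,0,0,0,0])

```text
clock: 21.75
position: [0.5701, 0.2008, 0.2339]
tool_rot: [-1.57, -0.0, 0.037]
force: [-0.8, 0.8, -0.2]
grip_width: 0.0001
```

Request:
drive_tool(steps=[0,-10.5,9,0,0,0,0,0,0,0,0,-7,13,0,0,0,0,0,0,0,0,0,0,0,0])

```text
clock: 22.17
position: [0.5535, 0.2214, 0.2332]
tool_rot: [-1.571, 0.0, 0.036]
force: [0.4, -0.8, 0.3]
grip_width: -0.0002
```

Request:
drive_tool(steps=[0,-9,5.5,0,0,0,0,0,0,0,0,-1.4,4,0,0,0,0,0,0,0,0,0,0,0,0])

```text
clock: 22.58
position: [0.5432, 0.2311, 0.2332]
tool_rot: [-1.57, -0.0, 0.036]
force: [-0.3, 0.5, 0.4]
grip_width: 0.0
```

Request:
drive_tool(steps=[0,-1,4,0,0,0,0,0,0,0,0,0,0,0,0,0,0,0,0,0,0,0,0,0,0])

```text
clock: 23.0
position: [0.542, 0.2349, 0.2332]
tool_rot: [-1.571, -0.0, 0.035]
force: [0.4, -1.0, -0.5]
grip_width: -0.0003
```

Run:
```python
from h import *
o=monitor.observe();print(o['clock'],o['position'],o['force'],o['moment'])
w=grab('wrist','w8');t=grab('top','t8')
a=cv2.resize(cv2.convertScaleAbs(cv2.imread('pics/w8.png'),alpha=1.3),(512,384))
b=cv2.resize(cv2.convertScaleAbs(cv2.imread('pics/t8.png')[130:230,150:295],alpha=1.5),None,fx=5.5,fy=5.5,interpolation=cv2.INTER_CUBIC)
cv2.imwrite('pics/v11.png',cv2.resize(np.vstack([cv2.resize(a[60:300],(797,374)),b[:226*2][:, :797] if 0 else cv2.resize(b[:400],(797,226*1))]),(797,600)))
```

```text
23.0 [0.54196883 0.23494417 0.2331875 ] [ 0.35748862 -1.01771497 -0.47926469] [-0.00882143  0.00125609  0.03364292]
```

Request:
drive_tool(steps=[0,-2,-4,0,0,0,0,0,41,0,0,0,0,41,0,0,-10,-41,20,0,0,-10,-41,20,0])

```text
clock: 23.52
position: [0.5216, 0.1585, 0.3524]
tool_rot: [-1.57, -0.001, 0.039]
force: [0.9, -1.4, -0.4]
grip_width: 0.0
```

Request:
drive_tool(steps=[0,-10,-41,0,0,0,-10,-41,0,0,0,0,0,0,0,0,0,0,0,0,0,0,0,0,0])

```text
clock: 23.93
position: [0.5023, 0.0768, 0.3511]
tool_rot: [-1.571, -0.0, 0.035]
force: [0.0, -0.0, 0.5]
grip_width: -0.0001
```

Run:
```python
from h import *
o=monitor.observe();print(o['clock'],o['position'],o['force'])
w=grab('wrist','w9');cv2.imwrite('pics/v12.png',cv2.resize(cv2.convertScaleAbs(cv2.imread('pics/w9.png'),alpha=1.3),(800,600),interpolation=cv2.INTER_CUBIC))
```

```text
23.9333 [0.50227432 0.07680492 0.35107806] [ 0.04947385 -0.04641435  0.46129056]
```

View pics/v12.png

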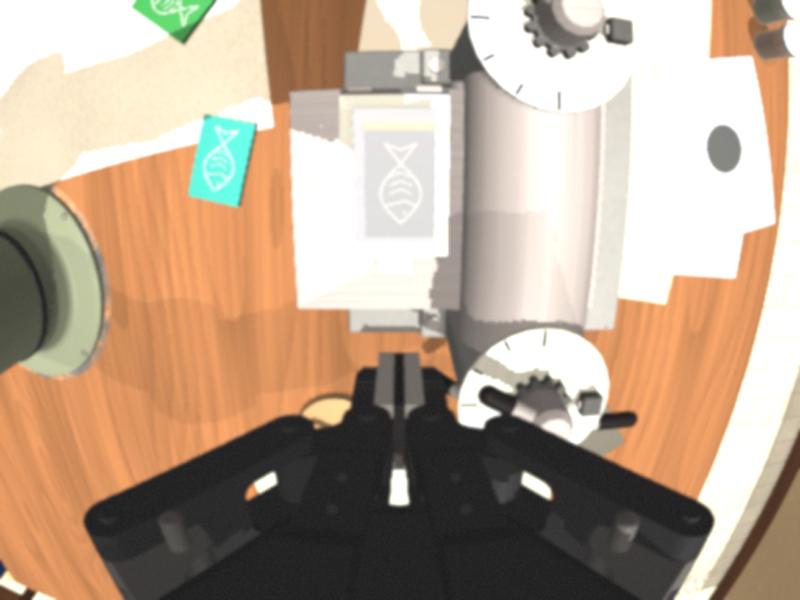

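The tympan lies flat over the block. The right bar points left and up, hub (545,410) to tip (488,393). The left bar lies just out of frame up-left of its hub at (580,15). I'll check both bars numerically in the top view.

Run:
```python
from h import *
import p;q=p.q
f=grab('top','t9');f0=load('top0');s=grab('scene','s9');s0=load('scene0')
for nm,fr in(('top0',f0),('now',f),('scene0',s0),('scene',s)):
    g=cv2.cvtColor(fr['frame'],cv2.COLOR_RGB2GRAY).astype(np.float32)
    for side,y in(('L',125),('R',-125)):
        out=[]
        for ph in range(0,181,15):
            a=np.radians(ph);v=[]
            for r in(44,48,52):
                u=proj(fr,P:=p.P(q,(-r*np.sin(a),y-r*np.cos(a),241)));v.append(cv2.getRectSubPix(g,(1,1),tuple(map(float,u)))[0,0])
            out.append(int(np.mean(v)))
        print(nm,side,out)
```

```text
top0 L [45, 108, 140, 145, 144, 145, 143, 144, 144, 131, 141, 132, 143]
top0 R [134, 131, 143, 144, 142, 145, 135, 143, 37, 139, 144, 136, 139]
now L [91, 83, 35, 122, 148, 148, 146, 143, 40, 133, 144, 136, 147]
now R [137, 134, 146, 147, 145, 148, 137, 126, 77, 83, 93, 102, 103]
scene0 L [64, 171, 226, 226, 225, 226, 168, 182, 204, 225, 118, 156, 224]
scene0 R [113, 61, 93, 111, 108, 107, 108, 108, 50, 76, 112, 113, 114]
scene L [128, 171, 223, 172, 158, 155, 157, 157, 68, 136, 72, 103, 157]
scene R [111, 57, 83, 97, 95, 96, 97, 96, 45, 69, 100, 102, 100]
```

The left bar now reads 120° in both cameras, the same as the right (click 4). Going to the wheel.

Request:
drive_tool(steps=[0,33,-25,0,0,0,33,-25,0,0,0,33,-25,0,0,0,33,-25,0,0,0,33,-24,0,0])

```text
clock: 24.5
position: [0.6689, -0.0477, 0.3504]
tool_rot: [-1.571, 0.0, 0.037]
force: [0.7, 1.2, 0.5]
grip_width: -0.0002
```

Request:
drive_tool(steps=[0,34,-24,0,0,0,0,0,0,0,0,0,0,-34,0,0,0,0,-34,0,0,0,0,-33,0])

```text
clock: 24.92
position: [0.7015, -0.0697, 0.248]
tool_rot: [-1.57, 0.0, 0.037]
force: [1.2, -0.6, -1.3]
grip_width: 0.0001
```

Request:
drive_tool(steps=[0,0,0,0,0,0,-5,0,0,0,0,-5,0,0,0,0,-5,0,0,0,0,0,0,0,0])

```text
clock: 25.33
position: [0.6862, -0.0711, 0.2522]
tool_rot: [-1.571, -0.003, 0.036]
force: [-0.2, -0.0, -0.7]
grip_width: -0.0001
```

Request:
drive_tool(steps=[0,-8,0,0,0,0,-10,-0.5,0,0,0,-10,-0.5,0,0,0,-10,-0.5,0,0,0,-10,-0.5,0,0])

```text
clock: 25.75
position: [0.6404, -0.073, 0.2528]
tool_rot: [-1.571, -0.008, 0.035]
force: [12.7, -0.4, 7.9]
grip_width: -0.0004
```

Request:
drive_tool(steps=[0,-13,-0.5,2,0,0,-9,-0.3,1,0,0,-8,-0.3,0,0,0,-8,-0.3,-1,0,0,-8,-0.3,-1,0])

```text
clock: 26.17
position: [0.5938, -0.0748, 0.2526]
tool_rot: [-1.571, -0.006, 0.035]
force: [14.5, 1.2, -6.3]
grip_width: -0.0003
```

Request:
drive_tool(steps=[0,-8,-0.3,-3,0,0,-8,-0.3,-3,0,0,-7,-0.3,-4,0,0,-7,-0.2,-4,0,0,-6,-0.2,-5,0])

```text
clock: 26.58
position: [0.558, -0.0761, 0.2344]
tool_rot: [-1.572, -0.007, 0.035]
force: [5.4, -0.4, 15.3]
grip_width: 0.0
```

Request:
drive_tool(steps=[0,-7,-0.2,-6,0,0,0,0,0,0,0,0,0,0,0,0,0,0,25,0,0,0,0,41,0])

```text
clock: 27.0
position: [0.5476, -0.0764, 0.2904]
tool_rot: [-1.57, 0.005, 0.036]
force: [0.4, -0.8, 0.5]
grip_width: 0.0002
```

```bash
cat > bed.py <<'E'
from h import *
import p;q=p.q
import sys
f=grab('scene','b'+sys.argv[1]);g=grab('top','c'+sys.argv[1]);o=monitor.observe();print(o['clock'],o['position'],o['force'])
# wheel angle: darkness of spoke ends (black) in scene and top at r 110
for fr,n in((f,'scene'),(g,'top')):
    G=cv2.cvtColor(fr['frame'],cv2.COLOR_RGB2GRAY).astype(np.float32);out=[]
    for a in range(0,60,4):
        v=[]
        for k in range(6):
            A=np.radians(a-30+60*k)
            for r in(100,115):
                u=proj(fr,p.P(q,(-r*np.sin(A),-185,146.5+r*np.cos(A))));v.append(cv2.getRectSubPix(G,(1,1),tuple(map(float,u)))[0,0])
        out.append(int(np.mean(v)))
    print(n,out)
b=f['frame'][150:320,200:380];cv2.imwrite('pics/bc%s.png'%sys.argv[1],b[...,::-1])
E
python3 bed.py 1
```

```text
27.1 [ 0.55120682 -0.07604922  0.29757621] [ 0.22081119  0.32706885 -0.3839066 ]
scene [99, 89, 70, 52, 43, 54, 78, 93, 97, 101, 94, 95, 89, 96, 102]
top [76, 74, 72, 71, 70, 68, 68, 69, 69, 69, 70, 72, 74, 76, 77]
```

Scene darkness puts the spokes at 16° mod 60, so the wheel has turned about 76°. Second stroke, behind the next spoke (now at -14°).

Request:
drive_tool(steps=[0,40,1.4,4,0,0,40,1.4,0,0,0,39,1.4,0,0,0,0,0,0,0,0,0,0,-25,0])

```text
clock: 27.52
position: [0.6713, -0.0712, 0.2739]
tool_rot: [-1.57, -0.006, 0.036]
force: [0.0, 0.3, -1.0]
grip_width: 0.0
```

Request:
drive_tool(steps=[0,0,0,-24,0,0,-8,0,0,0,0,-8,-0.5,0,0,0,-10,-0.5,0,0,0,-10,-0.5,0,0])

```text
clock: 27.93
position: [0.6337, -0.0731, 0.2502]
tool_rot: [-1.571, -0.007, 0.036]
force: [12.0, 2.4, 9.5]
grip_width: -0.0
```

Request:
drive_tool(steps=[0,-8,-0.5,2,0,0,-9,-0.3,1,0,0,-8,-0.3,0,0,0,-8,-0.3,-1,0,0,-8,-0.3,-1,0])

```text
clock: 28.35
position: [0.5927, -0.0751, 0.2509]
tool_rot: [-1.571, -0.007, 0.035]
force: [14.4, 1.3, -3.9]
grip_width: 0.0002
```

Request:
drive_tool(steps=[0,-8,-0.3,-3,0,0,-8,-0.3,-3,0,0,-7,-0.3,-4,0,0,-7,-0.2,-4,0,0,-6,-0.2,-5,0])

```text
clock: 28.77
position: [0.5569, -0.0765, 0.2329]
tool_rot: [-1.572, -0.008, 0.035]
force: [4.8, -0.0, 16.8]
grip_width: 0.0001
```

Request:
drive_tool(steps=[0,-7,-0.2,-6,0,0,0,0,0,0,0,0,0,0,0,0,0,0,25,0,0,0,0,41,0])

```text
clock: 29.18
position: [0.5464, -0.077, 0.2884]
tool_rot: [-1.57, 0.004, 0.036]
force: [0.4, -0.1, 0.6]
grip_width: -0.0001
```

```bash
python3 bed.py 2
```

```text
29.2833 [ 0.54996942 -0.0766114   0.29546055] [ 0.24067771  0.60507086 -0.76402599]
scene [99, 91, 76, 57, 43, 50, 70, 89, 93, 100, 93, 94, 89, 96, 103]
top [76, 74, 72, 71, 70, 68, 68, 69, 69, 70, 71, 73, 75, 76, 77]
```

Wheel at about 137°. Third stroke, pulling to the stop.

Request:
drive_tool(steps=[0,40,1.4,6,0,0,40,1.4,0,0,0,40,1.4,0,0,0,0,0,0,0,0,0,0,-25,0])

```text
clock: 29.7
position: [0.6711, -0.0718, 0.274]
tool_rot: [-1.57, -0.007, 0.035]
force: [0.4, 0.2, 0.1]
grip_width: -0.0004
```

Request:
drive_tool(steps=[0,0,0,-24,0,0,-8,0,0,0,0,-8,-0.5,0,0,0,-10,-0.5,0,0,0,-10,-0.5,0,0])

```text
clock: 30.12
position: [0.6337, -0.0738, 0.2497]
tool_rot: [-1.571, -0.008, 0.035]
force: [12.1, 2.2, 10.8]
grip_width: -0.0003
```

Request:
drive_tool(steps=[0,-8,-0.5,2,0,0,-9,-0.3,1,0,0,-8,-0.3,0,0,0,-8,-0.3,-1,0,0,-8,-0.3,-1,0])

```text
clock: 30.53
position: [0.5926, -0.0757, 0.2503]
tool_rot: [-1.571, -0.008, 0.035]
force: [13.5, 1.8, -3.6]
grip_width: -0.0
```

Request:
drive_tool(steps=[0,-5,-0.2,-2,0,0,-4,-0.2,-1.5,0,0,-3,0,-1.5,0,0,0,0,0,0,0,0,0,0,0])

```text
clock: 30.95
position: [0.5805, -0.0762, 0.2458]
tool_rot: [-1.572, -0.007, 0.035]
force: [4.5, 0.7, 8.8]
grip_width: -0.0001
```

Request:
drive_tool(steps=[0,-2,0,-1,0,0,-1,0,0,0,0,0,0,0,0,0,0,0,0,0,0,0,0,0,0])

```text
clock: 31.37
position: [0.5779, -0.0763, 0.2449]
tool_rot: [-1.572, -0.007, 0.035]
force: [7.6, -0.0, 8.3]
grip_width: -0.0001
```

Request:
drive_tool(steps=[0,-2,0,-1,0,0,-1,0,-0.5,0,0,0,0,0,0,0,0,0,0,0,0,0,0,0,0])

```text
clock: 31.78
position: [0.5756, -0.0763, 0.2439]
tool_rot: [-1.572, -0.009, 0.035]
force: [11.0, -0.5, 12.9]
grip_width: 0.0001
```

Request:
drive_tool(steps=[0,-2,0,-1,0,0,-1,0,-0.5,0,0,0,0,0,0,0,0,0,0,0,0,0,0,0,0])

```text
clock: 32.2
position: [0.5749, -0.0763, 0.2437]
tool_rot: [-1.572, -0.015, 0.035]
force: [22.2, -1.5, 17.9]
grip_width: -0.0001
```

Force rises with no travel, so the bed is at the stop. Retreating clear and checking.

Request:
drive_tool(steps=[0,5,0,2,0,0,0,0,30,0,0,0,0,41,0,0,0,0,30,0,0,-30,-20,0,0])

```text
clock: 32.62
position: [0.5494, -0.0924, 0.349]
tool_rot: [-1.571, -0.012, 0.04]
force: [1.6, -0.3, 0.3]
grip_width: -0.0001
```

Request:
drive_tool(steps=[0,-35,-20,0,0,0,-35,-20,0,0,0,-30,-30,0,0,0,-30,-30,0,0,0,-20,-30,0,0])

```text
clock: 33.03
position: [0.3933, -0.2258, 0.3433]
tool_rot: [-1.574, -0.002, 0.035]
force: [1.7, -1.0, 1.8]
grip_width: 0.0002
```

Request:
drive_tool(steps=[0,-20,-30,0,0,0,-20,-30,0,0,0,0,0,0,0,0,0,0,0,0,0,0,0,0,0])

```text
clock: 33.45
position: [0.3564, -0.2846, 0.3425]
tool_rot: [-1.573, -0.002, 0.035]
force: [-0.6, 0.0, -0.2]
grip_width: 0.0003
```

```bash
python3 bed.py 3
python3 - <<'E'
from h import *
import p;q=p.q
for nm in('c3','b3'):
    fr=load(nm);g=cv2.cvtColor(fr['frame'],cv2.COLOR_RGB2GRAY).astype(np.float32)
    for side,y in(('L',125),('R',-125)):
        print(nm,side,[int(np.mean([cv2.getRectSubPix(g,(1,1),tuple(map(float,proj(fr,p.P(q,(-r*np.sin(a),y-r*np.cos(a),241))))))[0,0] for r in(44,48,52)])) for a in np.radians(range(0,181,15))])
a=cv2.imread('pics/c3.png')[110:240,120:330];b=cv2.imread('pics/b3.png')[150:320,190:465]
r=lambda i:cv2.convertScaleAbs(cv2.resize(i,(484,300),interpolation=cv2.INTER_CUBIC),alpha=1.3)
cv2.imwrite('pics/v13.png',np.vstack([r(a),r(b)]))
fr=load('b3')
for n,P in dict(bedfarR=(245,-98,80),bedfarL=(245,98,80),home=(60,15,90)).items():
    u=proj(fr,p.P(q,P)); print(n,((u-[190,150])*[484/275,300/170]+[0,300]).round())
E
```

```text
33.55 [ 0.35687036 -0.28422827  0.34186224] [0.69544371 0.86227921 0.89678122]
scene [46, 75, 91, 100, 104, 107, 112, 113, 107, 102, 83, 72, 56, 45, 31]
top [53, 58, 61, 65, 67, 65, 56, 48, 44, 47, 53, 56, 56, 50, 52]
c3 L [151, 146, 149, 150, 149, 150, 148, 144, 40, 134, 145, 137, 148]
c3 R [139, 134, 148, 149, 148, 150, 140, 149, 38, 144, 149, 141, 144]
b3 L [127, 170, 225, 224, 223, 223, 223, 225, 104, 200, 116, 155, 223]
b3 R [104, 44, 50, 63, 85, 70, 53, 57, 30, 41, 61, 61, 82]
bedfarR [ 69. 553.]
bedfarL [203. 575.]
home [165. 470.]
```

View pics/v13.png

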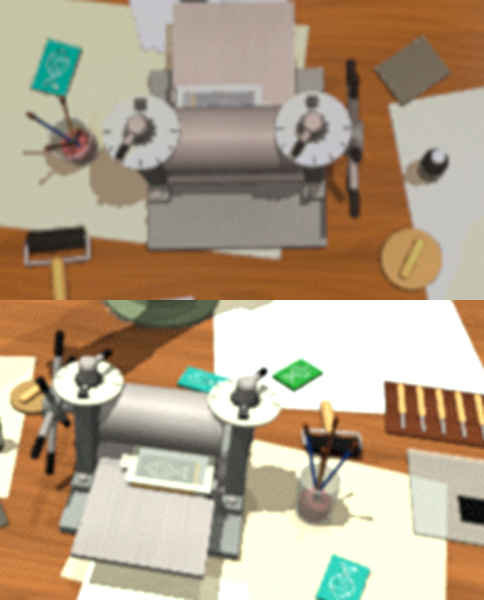

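```bash
python3 -c "
from workcell import workorder;print(workorder.job_done())"
```

```text
the job is handed in; nothing more can be done
None
```

The proof is pulled and the job is handed in, after about 33.5 s of the 72 s.

- **Block:** it is slid home into the corner. Contact force was felt on both brass strips, and the second push towards the far strip stopped at the same place as the first.
- **Tympan:** it is folded flat over the block, pressed down with about 25 N. It lies flat in the wrist picture.
- **Left handle:** it was turned from click 0 to click 4. Both handles read 120° in the top and scene cameras after the last move, and I never touched the right one.
- **Bed:** three pulls on the wheel spokes brought it to the stop, where the force rose to about 28 N with no further travel. The wheel reads about 177°, and the bed's far corners lie within a few pixels of where they should be at 0.155 m.
- **Surroundings:** in the last picture the things near the press look undisturbed, and the robot is clear of everything.

**Faults and disagreements:**
- On the first reach the finger linkage touched the fixed roller at about 24 N.
- On the first try at gripping, a finger came down on top of the block at about 42 N before I lifted off and gripped it properly. That is over 40 N, but as far as I can tell it was a fingertip, not the gripper's body.
- My camera-based press position was about 4 mm off sideways at the strips, so I seated the block by feel.

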